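# Rack the ink roller and lift its carrier

## Task

Gently lay the ink roller that stands on end on its side in the carrier, both steel collars down in the V saddles, so that its rubber never touches the table, and let go of it. Then swing the carrier's folded handle upright over the roller and lift the carrier by the middle of that handle about 10 cm clear of the table, level, with the roller still in its saddles; leave the other things where they are. Finish while still holding it there, steady and level: do not put it down.

Things in the scene. Friction and masses are not known exactly. Their poses are not given: they have to be found in the camera images.
- roller_mid (a point): centre of the ink roller (mid-length, on its axis; its z axis runs along it, up at the start). Dark red rubber cylinder 40 mm in diameter, 104 mm long, with a steel collar 28 mm in diameter, 24 mm long at each end; 152 mm over all, 0.22 kg, both ends alike, no handle. It starts standing on one collar, its centre 76 mm above the table; it may be gripped across the rubber.
- carrier: roller carrier, loose, 0.42 kg: plywood base 100 mm (its x) by 212 mm (its y), 16 mm high on rubber feet; origin at the centre of its underside, z up. Two wooden V saddles, 12 mm thick, stand at y = -64 and +64 mm; between them (y = -58 to +58 mm) the base is bare, so fingers can reach down beside the rubber. Steel posts 22 mm wide, 77 mm high at y = -92 and +92 mm carry the handle.
- cradle_mid (a point): where the roller's centre lies once both collars rest in the saddles: 58 mm above the middle of the carrier's underside; axes as the carrier's, the roller then lies along y, with 6 mm of play along y each way. Each V opens upward by 60 degrees, flat-bottomed 23 mm below this point, its arm tops 12 mm above it, mouth 46 mm wide.
- bail (a joint): angle of the carrier's handle (steel bail with a dark wooden grip) about its pivots, a line along the carrier's y axis 65.5 mm above the middle of its underside; 0 = folded down on the carrier's -x side (the robot's side), 1.71 = upright over the roller, 3.4 = down on the other side. It swings freely and falls when let go; the loaded carrier hangs level from it.
- bail_grip (a point): centre of the handle's wooden grip, a round bar 18 mm in diameter, 90 mm long along the carrier's y axis, 85 mm from the pivot line: folded, it lies 84 mm to the -x side of the carrier's middle, 54 mm above the table; upright, 150 mm above the underside. The grip is a sleeve that turns freely on the bar, so the handle can swing while the fingers keep their slant.
- ink_black: bystander: jar of ink, black lid, 48 x 48 x 50 mm, origin under its centre
- ink_ochre: bystander: jar of ink, ochre lid, 48 x 48 x 50 mm, origin under its centre
- ink_moss: bystander: jar of ink, green lid, 48 x 48 x 50 mm, origin under its centre
- brayer: bystander: small hand roller, black with a wooden handle, 79 x 164 x 31 mm, origin under its centre
- baren: bystander: round dark rubbing pad with a wooden bar, 95 x 95 x 27 mm, origin under its centre
- glue_stick: bystander: standing glue stick, 26 x 26 x 87 mm, origin under its centre
Things that resemble listed ones, but are neither listed nor needed, are in the scene too. There is more than one size of the part that bears roller_mid; the job needs the largest.

How it is judged:
On the way, in this order (a step that is already met when the one before it is completed fails the run):
1. the roller lies in both saddles of the standing carrier, let go (x of roller_mid in the frame of cradle_mid between -0.005 and 0.005 m and y of roller_mid in the frame of cradle_mid between -0.01 and 0.01 m and z of roller_mid in the frame of cradle_mid between -0.005 and 0.005 m and angle between the z axis of roller_mid and the y axis of carrier, either way round below 0.08 rad and contact force between the fingers and roller below 0.1 N and height (world z) of carrier below 0.008 m), for 0.2 s.
2. the handle is swung up over the roller (value of joint bail between 1.35 and 2.07 rad and x of roller_mid in the frame of cradle_mid between -0.005 and 0.005 m and y of roller_mid in the frame of cradle_mid between -0.01 and 0.01 m and z of roller_mid in the frame of cradle_mid between -0.005 and 0.005 m and angle between the z axis of roller_mid and the y axis of carrier, either way round below 0.08 rad), for 0.1 s.
At the end, for the whole second after the job is handed in: Carrier held by its handle grip, underside 70 to 200 mm above the table, within 0.12 rad of level, nearly still (0.03 m/s, 0.15 rad/s), handle within 0.36 rad of upright; roller in both saddles (5 mm across and in height, 10 mm along, 0.08 rad), free of the fingers (all of step 2 and height (world z) of carrier between 0.07 and 0.2 m and angle between carrier's own z axis and vertical below 0.12 rad and distance between the grasp point and bail_grip below 0.05 m and contact force between the fingers and carrier above 1 N and contact force between carrier and roller above 0.5 N and contact force between the fingers and roller below 0.1 N and linear speed of carrier below 0.03 m/s and angular speed of carrier below 0.15 rad/s); the arm keeps its last pose, push and grip.
It fails at once if the roller falls over or its rubber comes down on the table (height (world z) of roller_mid below 0.045 m).
It fails at once if the roller is dropped (moves fast while the fingers are off it) (linear speed of roller above 0.5 m/s and contact force between the fingers and roller below 0.1 N).
It fails at once if the roller is rammed into the saddles (contact force between roller and carrier above 60 N).
It fails at once if a bystander is pushed more than 3 cm or carried off (distance of any of ink_black, ink_ochre, ink_moss, brayer, baren, glue_stick from where it was at the start of the episode above 0.03 m).
It also fails if it takes over 61 s, if anything falls off the work surface, if the arm or the gripper's body presses on something with over 40 N, if the wrist force passes 120 N, or if a joint passes its speed limit or range.

## Robot

A 7-joint arm with a two-finger parallel gripper is mounted at the origin on a cart in front of the work surface, level with it; the furniture and walls round the work are solid. World frame = base frame: x ahead of the robot, y to its left, z up, the work surface at z = 0. Lengths are in m, angles in rad, forces in N, time in s.
With the tool pointing down it reaches from about 0.4 to 0.925 m from the base axis. Payload 4.1 kg.
Tool frame: the origin (TCP) lies at the very end of the fingers, on their centre line; the grasp point (between the pads) lies 19 mm behind it; z points along the fingers, y is the direction in which the jaws open and shut (so a half turn about z gives the same grasp; the last joint's range is limited). The gripper opens to 85 mm and grips with 20 to 120 N. Pads are 22 mm wide; open, the fingers measure 114 mm over their backs; the gripper's body (76 mm by 85 mm) begins 54 mm behind the grasp point. The pads swing forward as they close: fully open they stand 13 mm farther back than shut.
Start: joints at [1.242, 0.398, 0.045, 1.537, -0.019, 1.207, -0.051], TCP at [0.148, -0.633, 0.231] pointing down, gripper open.
Joint ranges: [-2.82, 2.82], [-0.49, 2.23], [-1.37, 1.46], [0, 2.46], [-1.36, 4.5], [0.23, 2], [-2.94, 2.94]. Speed limits (rad/s): [2.57, 2.57, 3.14, 3.14, 3.14, 3.14, 3.14].

## Interface

Orientations are given as [roll, pitch, yaw] about the fixed x, y, z axes, in that order (R = Rz(yaw) Ry(pitch) Rx(roll)).
In Python, from workcell import ctrl gives the robot as it stands.
- The arm moves only by the tool move_arm, never from a script. Its argument "targets" is a list of rows, each an object with "grip": the opening, from -1 (shut) to 1 (fully open); "delta_pos": the shift along the tool's x, y, z in mm, a list of three; "twist": the turn, a rotation vector about the tool's x, y, z in degrees, a list of three. A call has 1 to 20 rows; each row shifts and turns the commanded pose from where the row before left it, along the tool's axes as they then stand; what a row does not reach is not made up. A row lasts 1/8 s, in which the tool goes at most 62.5 mm and 10.7 degrees, less where a joint would pass 70% of its speed; a pose out of reach is approached as far as the arm can. A call with a gripper value outside its range is refused whole. The fingers move at their own pace and stop on an object; "squeeze" is the grip in N (left out, the last holds). Time passes only in rows, so rows that do not move let the fingers close. It gives the time, the measured TCP pose, the force and the opening at its end, in the units of the state.
- ctrl.sense(): the state, without advancing time (a new reading comes with each control period).
- ctrl.capture(name): name is "scene" or "top" or "wrist"; returns a dict with "frame" (400x640x3 uint8, red, green, blue), "fx", "fy", "cx", "cy" (pixels), "rvec" (rotation vector, rad) and "tvec" (3), from world to camera coordinates, as OpenCV has them. Camera axes: x right, y down, z forward; pixel columns grow to the right and rows downward; lengths in m; the calibration is good to about 2 mm. A picture is of the moment at which its call begins. There is no depth.
- ctrl.sign_off(): hands the job in, once; it reports no verdict.
The state is a dict: "clock": time; "joints": joint angles; "joint_vel": joint speeds; "joint_torque": joint torques, N m; "tcp_pos": TCP position; "eef_rot": TCP orientation; "ft_force": force on the tool from outside, world axes, zero at the start; "wrist_torque": the same for the moment, N m; "gripper_width": opening from 0.0 (shut) to 1.0 (fully open).
Only numpy, scipy, OpenCV 4.12 (cv2) and the standard library are available. Lean on these libraries where they do the work, as an engineer would, in place of code of your own. Each camera call takes 0.05 s, during which the arm holds its last target. There are 200 camera calls.

## Working session

There is one attempt and no reset: what is moved stays moved. The work goes in short steps, Python scripts to look and compute and a tool call to move; the robot and the scene stay as the last step left them, time stands still between calls to the robot, and variables do not carry over. Pictures are saved under pics/ and viewed, about 8 in all and at most 12, crops included, and the job is handed in when it is done.

Besides the shell and the picture viewer there is one more tool, called after ">>>" as name(argument=value, ...), one argument or row to a line, values as JSON. move_arm: Moves the arm, as the interface text tells. Its arguments: {"type":"object","properties":{"targets":{"type":"array","items":{"type":"object","properties":{"grip":{"type":"number"},"delta_pos":{"type":"array","items":{"type":"number"}},"twist":{"type":"array","items":{"type":"number"}}}}},"squeeze":{"type":"number"}},"required":["targets"]}

```bash
mkdir -p pics
cat > h.py <<'E'
import numpy as np, cv2
from workcell import ctrl
def cap(n,f=None):
    c=ctrl.capture(n)
    if f: cv2.imwrite('pics/'+f,c['frame'][:,:,::-1])
    c['R']=cv2.Rodrigues(np.array(c['rvec'],float))[0]; c['t']=np.array(c['tvec'],float).ravel()
    return c
def ray(c,u,v,z):
    d=c['R'].T@np.array([(u-c['cx'])/c['fx'],(v-c['cy'])/c['fy'],1]); o=-c['R'].T@c['t']
    return o+d*(z-o[2])/d[2]
def proj(c,p):
    q=c['R']@np.array(p,float)+c['t']; return [c['fx']*q[0]/q[2]+c['cx'],c['fy']*q[1]/q[2]+c['cy']]
E
python3 - <<'E'
from h import *
import pickle
for n in ("scene","top"):
    c=cap(n,n+'0.png'); pickle.dump(c,open(n+'0.pkl','wb')); print(n,-c['R'].T@c['t'],c['fx'],c['R'].round(2).tolist())
print(ctrl.sense())
E
```

```text
scene [-0.04982525  0.87246191  0.64324838] 465.6226490681016 [[-0.8, -0.6, 0.02], [-0.27, 0.33, -0.9], [0.53, -0.73, -0.43]]
top [ 0.42423988 -0.08151553  1.2421641 ] 465.89069488568515 [[0.02, -1.0, -0.01], [-0.99, -0.02, -0.16], [0.16, 0.02, -0.99]]
{'clock': 0.1, 'joints': array([ 1.24202044,  0.39912046,  0.04502011,  1.53776867, -0.01870345,
        1.20689124, -0.0507056 ]), 'joint_vel': array([ 2.53822864e-04, -1.85250345e-03, -7.74883651e-05, -4.23692935e-03,
       -9.03780790e-04,  1.57688000e-03,  4.74691719e-04]), 'joint_torque': array([ 4.36339746e-03, -4.76258397e+01,  1.37043625e+00, -2.54949600e+01,
        1.19875185e-02,  4.95869768e-03, -7.85317667e-06]), 'tcp_pos': array([ 0.14794721, -0.63234922,  0.23035892]), 'eef_rot': array([-3.13982983e+00,  1.12930004e-04,  2.29895864e-01]), 'ft_force': array([ 0.72221499,  0.17787078, -0.47077692]), 'wrist_torque': array([ 0.03300004,  0.01672748, -0.04648581]), 'gripper_width': 0.9998529136186078}
```

View pics/scene0.png

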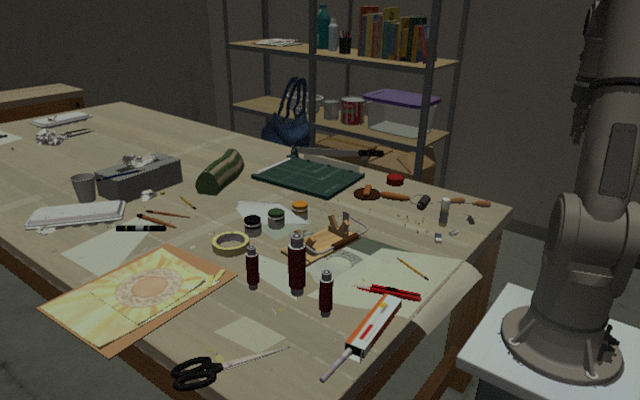

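View pics/top0.png

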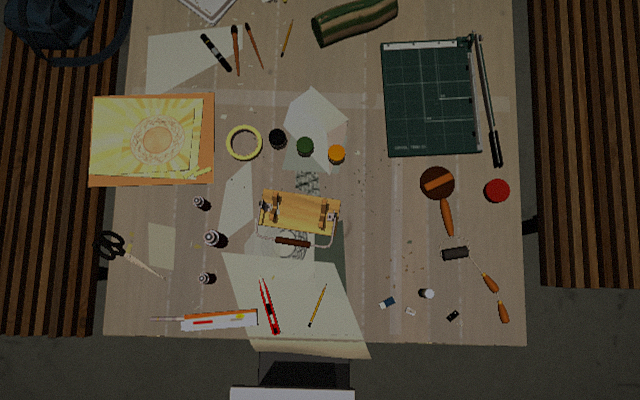

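Scene: three standing rollers at (252,268), (297,265) and (326,293), which are (202,202), (213,239) and (207,278) in the top view. The middle one is the tallest and thickest, so it is probably the one meant. The carrier is at (300,213) in the top view, with its handle folded toward the robot at (293,242). I'll confirm this in an enlarged crop.

Run:
```python
from h import *
import pickle
s=pickle.load(open('scene0.pkl','rb'));t=pickle.load(open('top0.pkl','rb'))
a=cv2.resize(t['frame'][170:295,180:360],None,fx=4,fy=4,interpolation=cv2.INTER_CUBIC)
a=np.clip(a.astype(float)*1.6,0,255).astype(np.uint8)
b=cv2.resize(s['frame'][225:325,235:345],None,fx=3,fy=3,interpolation=cv2.INTER_CUBIC)
cv2.imwrite('pics/crop1.png',a[:,:,::-1]);cv2.imwrite('pics/crop_s.png',b[:,:,::-1])
for n,(bs,tp) in {'A':((252,290),(252,247)),'B':((296,297),(297,233)),'C':((326,317),(326,270))}.items():
    p=ray(s,*bs,0); 
    o=-s['R'].T@s['t']; d=ray(s,*tp,0)-o
    k=np.linalg.norm(p[:2]-o[:2])/np.linalg.norm(d[:2]); print(n,p.round(3),'height',(o+k*d)[2].round(3))
```

```text
A [0.608 0.253 0.   ] height 0.115
B [0.511 0.21  0.   ] height 0.166
C [0.416 0.224 0.   ] height 0.119
```

View pics/crop1.png

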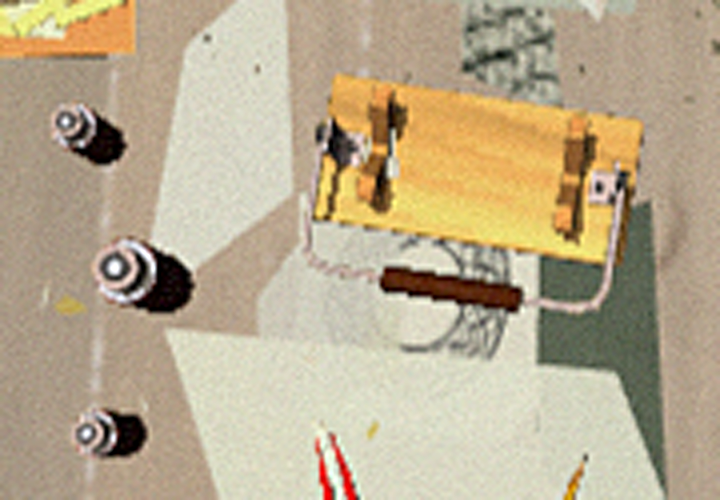

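The crop shows the middle roller, at crop (115,268), as clearly the largest (its neighbours' heights come out near 0.115 m, its own near 0.16 m). The carrier's base corners are at crop (337,75), (643,122), (625,262) and (315,220). The grip runs from (380,280) to (522,300).

Run:
```python
from h import *
import pickle
t=pickle.load(open('top0.pkl','rb')); s=pickle.load(open('scene0.pkl','rb'))
P=lambda u,v,z: ray(t,180+u/4-.375,170+v/4-.375,z)
print('roller',P(115,268,.152))
c=[P(*q,.016) for q in ((337,75),(643,122),(622,260),(315,220))]
print(np.round(c,4).tolist(), np.mean(c,0))
print([np.linalg.norm(c[i]-c[(i+1)%4]).round(4) for i in range(4)])
hsv=cv2.cvtColor(t['frame'],cv2.COLOR_RGB2HSV)
m=cv2.inRange(hsv,(10,120,70),(28,255,255)); m[:180]=0;m[250:]=0;m[:,:250]=0;m[:,350:]=0
r=cv2.minAreaRect(cv2.findNonZero(m)); print(r)
q=cv2.boxPoints(r); w=np.array([ray(t,*x,.016) for x in q]); print(w.round(4).tolist(),w.mean(0))
g=[P(380,281,.054),P(522,298,.054)];print('grip',g,np.mean(g,0))
for v in w: pass
cc=w.mean(0)
for a,b in((w[0],w[1]),(w[1],w[2])): d=b-a; print(np.linalg.norm(d),np.degrees(np.arctan2(d[1],d[0])))
for p,z in(((320,180),0),): pass
# obstacles: jars
for u,v,z in((278,139,.05),(305,146,.05),(337,154,.05),(428,294,.087)): print('jar',ray(t,u,v,z).round(3))
print(proj(s,P(115,268,.152)))
```

```text
roller [0.5194398  0.19784217 0.152     ]
[[0.6644, 0.0909, 0.016], [0.6366, -0.1149, 0.016], [0.5439, -0.1026, 0.016], [0.5661, 0.1015, 0.016]] [ 0.60275191 -0.00626388  0.016     ]
[np.float64(0.2077), np.float64(0.0935), np.float64(0.2052), np.float64(0.0988)]
((298.9189453125, 211.98648071289062), (78.41831970214844, 36.82537078857422), 9.462322235107422)
[[0.5685, 0.1047, 0.016], [0.6671, 0.0927, 0.016], [0.6362, -0.1156, 0.016], [0.5387, -0.1012, 0.016]] [ 0.60261929 -0.00485328  0.016     ]
grip [array([0.52339806, 0.05246006, 0.054     ]), array([ 0.51454514, -0.03862136,  0.054     ])] [0.5189716  0.00691935 0.054     ]
0.09926351693531837 -6.928712223365918
0.2105343049022019 -98.4237830877666
jar [0.792 0.054 0.05 ]
jar [ 0.774 -0.018  0.05 ]
jar [ 0.754 -0.103  0.05 ]
jar [ 0.397 -0.33   0.087]
[np.float64(296.32735721040507), np.float64(235.3379332490345)]
```

```bash
cat > kin.py <<'E'
import numpy as np
from scipy.spatial.transform import Rotation as Ro
pi=np.pi
L=[((0,0,.15643),(pi,0,0)),((0,.005375,-.12838),(pi/2,0,0)),((0,-.21038,-.006375),(-pi/2,0,0)),((0,.006375,-.21038),(pi/2,0,0)),((0,-.20843,-.006375),(-pi/2,0,0)),((0,.00017505,-.10593),(pi/2,0,0)),((0,-.10593,-.00017505),(-pi/2,0,0))]
def fk(q,tool=.0615):
    p=np.zeros(3);R=Ro.identity();pts=[]
    for (x,r),a in zip(L,q):
        p=p+R.apply(x);R=R*Ro.from_euler('xyz',r)*Ro.from_rotvec([0,0,a]);pts.append(p)
    R=R*Ro.from_euler('x',pi); p=p+R.apply([0,0,tool]); return p,R,pts
E
python3 - <<'E'
from kin import *
q=[1.24202044,0.39912046,0.04502011,1.53776867,-0.01870345,1.20689124,-0.0507056]
p,R,_=fk(q);print(p,R.as_matrix().round(3)); print(Ro.from_euler('xyz',[-3.1398,0,.2299]).as_matrix().round(3))
E
```

```text
[ 0.11032526 -0.44406727  0.39288514] [[-0.228  0.974 -0.001]
 [ 0.974  0.228  0.002]
 [ 0.002 -0.    -1.   ]]
[[ 0.974  0.228 -0.   ]
 [ 0.228 -0.974  0.002]
 [ 0.    -0.002 -1.   ]]
```

>>> move_arm(
  targets=[
    {"grip": 1,"delta_pos": [37,-41,-6],"twist": [0,0,0]},
    {"grip": 1,"delta_pos": [37,-41,-6],"twist": [0,0,0]},
    {"grip": 1,"delta_pos": [37,-41,-6],"twist": [0,0,0]},
    {"grip": 1,"delta_pos": [37,-41,-6],"twist": [0,0,0]},
    {"grip": 1,"delta_pos": [37,-41,-6],"twist": [0,0,0]},
    {"grip": 1,"delta_pos": [37,-41,-6],"twist": [0,0,0]},
    {"grip": 1,"delta_pos": [37,-41,-6],"twist": [0,0,0]},
    {"grip": 1,"delta_pos": [37,-41,-6],"twist": [0,0,0]},
    {"grip": 1,"delta_pos": [37,-41,-6],"twist": [0,0,0]},
    {"grip": 1,"delta_pos": [37,-41,-6],"twist": [0,0,0]},
    {"grip": 1,"delta_pos": [37,-41,-6],"twist": [0,0,0]},
    {"grip": 1,"delta_pos": [37,-41,-6],"twist": [0,0,0]},
    {"grip": 1,"delta_pos": [37,-41,-6],"twist": [0,0,0]},
    {"grip": 1,"delta_pos": [0,0,0],"twist": [0,0,0]},
  ],
)

```text
clock: 1.85
tcp_pos: [0.4961, 0.0008, 0.3096]
eef_rot: [-3.139, -0.002, 0.239]
ft_force: [-0.4, 0.2, 0.1]
gripper_width: 0.998
```

Run:
```python
from h import *
import pickle
s=ctrl.sense();print({k:np.round(s[k],3).tolist() for k in('clock','joints','tcp_pos','eef_rot','gripper_width')})
c=cap('wrist','w1.png');pickle.dump(c,open('w1.pkl','wb'));print(-c['R'].T@c['t'],c['R'].round(2).tolist())
```

```text
{'clock': 1.85, 'joints': [0.453, 0.09, -0.576, 1.768, 0.048, 1.297, -1.466], 'tcp_pos': [0.496, 0.001, 0.31], 'eef_rot': [-3.139, -0.002, 0.239], 'gripper_width': 0.998}
[0.56983076 0.01781846 0.45206   ] [[0.24, -0.97, -0.0], [-0.93, -0.23, 0.29], [-0.29, -0.07, -0.96]]
```

View pics/w1.png

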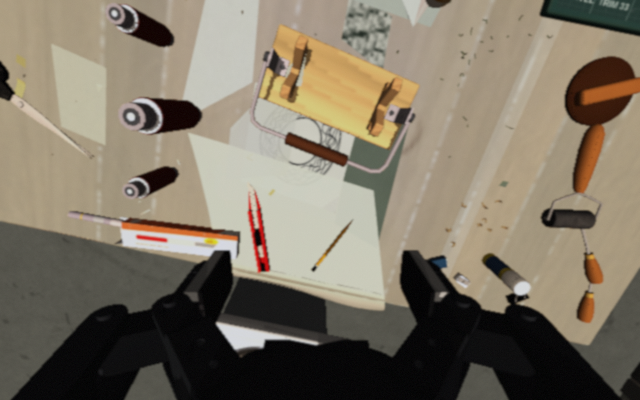

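Wrist view: the carrier is clear, with corners near (283,25), (418,82), (393,148) and (259,98) and the grip from (287,138) to (347,162). The big roller's top is at (128,117), between the two smaller ones.

```bash
cat > fit.py <<'E'
import kin; from kin import *
from scipy.optimize import least_squares
D=[([1.24202044,0.39912046,0.04502011,1.53776867,-0.01870345,1.20689124,-0.0507056],(.14794721,-.63234922,.23035892),(-3.1398,.0001,.2299)),
 ([0.453,0.09,-0.576,1.768,0.048,1.297,-1.466],(.496,.001,.31),(-3.139,-.002,.239))]
def setp(v):
    h,a,b,t,o=v
    kin.L[:]=[((0,0,h/2),(pi,0,0)),((0,o,-h/2),(pi/2,0,0)),((0,-a/2,-o),(-pi/2,0,0)),((0,o,-a/2),(pi/2,0,0)),((0,-b/2,-o),(-pi/2,0,0)),((0,0,-b/2),(pi/2,0,0)),((0,-.1,0),(-pi/2,0,0))]
    return t
def res(v):
    t=setp(v); return np.concatenate([fk(q,t)[0]-p for q,p,_ in D])
if __name__=='__main__':
    for v0 in ([.34,.42,.4,.3,.006],):
        s=least_squares(res,v0);print(s.x.round(4),(s.fun*1e3).round(1))
    t=setp(s.x)
    for q,p,e in D: print((fk(q)[1].inv()*Ro.from_euler('xyz',e)).as_rotvec(degrees=True).round(1))
E
python3 fit.py
python3 - <<'E'
from h import *
import pickle
c=pickle.load(open('w1.pkl','rb'))
hsv=cv2.cvtColor(c['frame'],cv2.COLOR_RGB2HSV)
m=cv2.inRange(hsv,(10,110,110),(28,255,255)); m[170:]=0;m[:,:240]=0;m[:,430:]=0
m=cv2.morphologyEx(m,cv2.MORPH_CLOSE,np.ones((15,15)))
cnt=max(cv2.findContours(m,0,2)[0],key=cv2.contourArea)
w=np.float32([ray(c,*x[0],.016)[:2]*1000 for x in cnt])
r=cv2.minAreaRect(w);print(r, cv2.boxPoints(r))
for n,a,b,z in(('grip',(287,138),(347,162),.054),):
    a=ray(c,*a,z);b=ray(c,*b,z);print(n,(a+b)/2,np.degrees(np.arctan2(*(a-b)[1::-1])),np.linalg.norm(a-b))
print('roller',ray(c,128,117,.152), ray(c,128,17,.115),ray(c,133,190,.115))
E
```

```text
[-0.7718  0.4975  0.4853 -0.8175  0.0106] [-0.  -0.1  0.5 -0.1  0.1 -0.5]
[ 0.  0. 90.]
[-0.  0. 90.]
((602.30517578125, -4.8671112060546875), (208.7393341064453, 98.15250396728516), 82.11571502685547) [[ 539.3761   -101.51825 ]
 [ 636.6008   -114.98212 ]
 [ 665.23425    91.78403 ]
 [ 568.0095    105.247894]]
grip [0.51843322 0.00441734 0.054     ] 81.94321812073673 0.0887841450438787
roller [0.51843421 0.20029833 0.152     ] [0.61259568 0.22756966 0.115     ] [0.42668465 0.21276368 0.115     ]
```

>>> move_arm(
  targets=[
    {"grip": 1,"delta_pos": [17,-53,0]},
    {"grip": 1,"delta_pos": [17,-53,0]},
    {"grip": 1,"delta_pos": [17,-53,0]},
    {"grip": 1,"delta_pos": [17,-53,0]},
    {"grip": 1,"delta_pos": [17,-53,0]},
    {"grip": 1,"twist": [0,0,-9.8]},
    {"grip": 1,"twist": [0,0,-9.8]},
    {"grip": 1,"twist": [0,0,-9.8]},
    {"grip": 1,"twist": [0,0,-9.8]},
    {"grip": 1,"twist": [0,0,-9.8]},
    {"grip": 1,"twist": [0,0,-9.8]},
    {"grip": 1,"twist": [0,0,-9.8]},
    {"grip": 1,"twist": [0,-10,0]},
    {"grip": 1,"twist": [0,-10,0]},
    {"grip": 1,"twist": [0,-10,0]},
    {"grip": 1},
  ],
)

```text
validation failed for argument at $.ta...
```

Run:
```python
from h import *
s=ctrl.sense();print({k:np.round(s[k],4).tolist() for k in('clock','joints','tcp_pos','eef_rot','gripper_width')})
import fit
fit.D.append((s['joints'],s['tcp_pos'],s['eef_rot']))
for v0 in ([.34,.42,.4,.3,.006],):
    r=fit.least_squares(fit.res,v0);print(r.x.round(4),(r.fun*1e3).round(1))
fit.setp(r.x)
for q,p,e in fit.D: R=fit.fk(q,r.x[3])[1];print((R.inv()*fit.Ro.from_euler('xyz',e)).as_rotvec(degrees=True).round(1))
np.save('v.npy',r.x)
```

```text
{'clock': 1.9, 'joints': [0.4548, 0.0889, -0.5721, 1.7701, 0.0494, 1.2976, -1.4653], 'tcp_pos': [0.4952, -0.0024, 0.309], 'eef_rot': [-3.1411, 0.0005, 0.2344], 'gripper_width': 0.9971}
[-0.1455  0.5044  0.4838 -0.184   0.0109] [-1.2 -0.7  0.3 -0.5  0.2 -0.4 -0.1  1.3  0.1]
[ 0.  0. 90.]
[-0.  0. 90.]
[ 0. -0. 90.]
```

All fields are required in every row.

>>> move_arm(
  targets=[
    {"grip": 1,"delta_pos": [17,-53,0],"twist": [0,0,0]},
    {"grip": 1,"delta_pos": [17,-53,0],"twist": [0,0,0]},
    {"grip": 1,"delta_pos": [17,-53,0],"twist": [0,0,0]},
    {"grip": 1,"delta_pos": [17,-53,0],"twist": [0,0,0]},
    {"grip": 1,"delta_pos": [17,-53,0],"twist": [0,0,0]},
    {"grip": 1,"delta_pos": [0,0,0],"twist": [0,0,-9.8]},
    {"grip": 1,"delta_pos": [0,0,0],"twist": [0,0,-9.8]},
    {"grip": 1,"delta_pos": [0,0,0],"twist": [0,0,-9.8]},
    {"grip": 1,"delta_pos": [0,0,0],"twist": [0,0,-9.8]},
    {"grip": 1,"delta_pos": [0,0,0],"twist": [0,0,-9.8]},
    {"grip": 1,"delta_pos": [0,0,0],"twist": [0,0,-9.8]},
    {"grip": 1,"delta_pos": [0,0,0],"twist": [0,0,-9.8]},
    {"grip": 1,"delta_pos": [0,0,0],"twist": [0,-10,0]},
    {"grip": 1,"delta_pos": [0,0,0],"twist": [0,-10,0]},
    {"grip": 1,"delta_pos": [0,0,0],"twist": [0,-10,0]},
    {"grip": 1,"delta_pos": [0,0,0],"twist": [0,0,0]},
  ],
)

```text
clock: 3.9
tcp_pos: [0.5163, 0.2744, 0.306]
eef_rot: [-3.136, 0.527, 1.434]
ft_force: [0.8, -0.3, 0.7]
gripper_width: 0.999
```

Run:
```python
from h import *
s=ctrl.sense();print({k:np.round(s[k],4).tolist() for k in('clock','joints','tcp_pos','eef_rot','gripper_width')})
import fit
fit.D.append((s['joints'],s['tcp_pos'],s['eef_rot']))
r=fit.least_squares(fit.res,[.34,.42,.4,.3,.006]);print(r.x.round(4),(r.fun*1e3).round(1))
fit.setp(r.x)
for q,p,e in fit.D: R=fit.fk(q,r.x[3])[1];print((R.inv()*fit.Ro.from_euler('xyz',e)).as_rotvec(degrees=True).round(1))
np.save('v.npy',r.x)
print([x.round(3).tolist() for x in fit.fk(s['joints'])[2]])
```

```text
{'clock': 3.9, 'joints': [-0.2249, 0.5802, -0.8296, 1.3467, 0.6199, 1.8847, -1.1683], 'tcp_pos': [0.5163, 0.2744, 0.306], 'eef_rot': [-3.1359, 0.5268, 1.434], 'gripper_width': 0.9995}
[0.2459 0.5254 0.4789 0.2298 0.0109] [-0.  -3.3 -1.  -3.1 -0.1 -0.6 -1.6  0.7  1.6]
[ 0.  0. 90.]
[-0.  0. 90.]
[-0.  0. 90.]
[[0.0, 0.0, 0.123], [0.002, -0.011, 0.246], [0.145, 0.011, 0.466], [0.294, 0.037, 0.681], [0.421, 0.235, 0.635], [0.539, 0.439, 0.593], [0.532, 0.389, 0.506]]
```

```bash
cat > ik.py <<'E'
import fit,numpy as np
from fit import *
V=np.load('v.npy');setp(V);T0=V[3]
lo=np.array([-2.82,-.49,-1.37,0,-1.36,.23,-2.94]);hi=np.array([2.82,2.23,1.46,2.46,4.5,2,2.94])
def tool(phi,T,flip=0):
    z=np.array([np.sin(T)*np.cos(phi),np.sin(T)*np.sin(phi),-np.cos(T)]);y=np.array([-np.sin(phi),np.cos(phi),0])*(-1 if flip else 1)
    return Ro.from_matrix(np.c_[np.cross(y,z),y,z])
def ik(p,R,q0,w=.01):
    def f(q):
        pp,RR,_=fk(q,T0); RR=RR*Ro.from_rotvec([0,0,pi/2])
        return np.r_[(pp-p)*5,(RR.inv()*R).as_rotvec(),w*(q-q0)]
    s=least_squares(f,np.clip(q0,lo+.02,hi-.02),bounds=(lo,hi),max_nfev=40); e=s.fun[:6]; return s.x,np.abs(e).max()
def path(q,p0,R0,p1,R1,n):
    worst=0; rv=(R0.inv()*R1).as_rotvec(); big=0
    for k in range(1,n+1):
        qn,e=ik(p0+(p1-p0)*k/n,R0*Ro.from_rotvec(rv*k/n),q); big=max(big,np.abs(qn-q).max()); worst=max(worst,e); q=qn
    return q,worst,big
def mar(q): return np.minimum(q-lo,hi-q).min()
E
cat > scan.py <<'E'
from ik import *
qs=[np.array([0.4548,0.0889,-0.5721,1.7701,0.0494,1.2976,-1.4653])]
p0=np.array([.4952,-.0024,.309]);R0=Ro.from_euler('xyz',[-3.1411,.0005,.2344])
rol=np.array([.519,.199,.08]);cm=np.array([.6025,-.005,.058])
for T in (60,):
  for ph in range(-90,151,30):
    for fl in (0,1):
      phi,t=np.radians([ph,T]);R1=tool(phi,t,fl);g=rol+R1.apply([0,0,.019])
      ps=g-R1.apply([0,0,.1])+[0,0,.1]
      q,e1,b1=path(qs[0],p0,R0,ps,R1,12); q,e2,b2=path(q,ps,R1,g,R1,5)
      if max(e1,e2)>.02: print(T,ph,fl,'grasp fail',round(e1,2),round(e2,2));continue
      m=mar(q);pts=fk(q)[2]
      for hd in (82.1,-97.9):
        R2=tool(np.radians(hd),t-pi/2,fl);g2=cm+R2.apply([0,0,.019])
        pu=g+[0,0,.15];q3,e3,b3=path(q,g,R1,pu,R1,4);q3,e4,b4=path(q3,pu,R1,g2+[0,0,.12],R2,12);q4,e5,b5=path(q3,g2+[0,0,.12],R2,g2,R2,4)
        print(T,ph,fl,hd,'m',m.round(2),'e',np.round([e3,e4,e5],3),'m2',mar(q4).round(2),'step',np.round([b1,b2,b4,b5],2),pts[5].round(2),pts[3].round(2),q.round(2))
E
time python3 scan.py
```

```text
60 -90 0 82.1 m 0.27 e [0. 0. 0.] m2 0.62 step [0.15 0.06 0.31 0.04] [0.52 0.47 0.24] [0.36 0.19 0.59] [-0.56  0.86 -0.35  1.59  0.81  1.73 -1.24]
60 -90 0 -97.9 m 0.27 e [0. 0. 0.] m2 0.55 step [0.15 0.06 0.15 0.05] [0.52 0.47 0.24] [0.36 0.19 0.59] [-0.56  0.86 -0.35  1.59  0.81  1.73 -1.24]
60 -90 1 grasp fail 0.31 0.3
60 -60 0 82.1 m 0.31 e [0. 0. 0.] m2 0.38 step [0.11 0.04 0.29 0.04] [0.38 0.43 0.24] [0.37 0.12 0.6 ] [-0.39  0.82 -0.69  1.89  1.25  1.69 -1.22]
60 -60 0 -97.9 m 0.31 e [0. 0. 0.] m2 0.38 step [0.11 0.04 0.13 0.05] [0.38 0.43 0.24] [0.37 0.12 0.6 ] [-0.39  0.82 -0.69  1.89  1.25  1.69 -1.22]
60 -60 1 grasp fail 0.15 0.12
60 -30 0 82.1 m 0.24 e [0. 0. 0.] m2 0.51 step [0.12 0.07 0.34 0.04] [0.29 0.33 0.24] [0.34 0.08 0.64] [-0.33  0.71 -0.75  2.22  1.63  1.48 -1.16]
60 -30 0 -97.9 m 0.24 e [0. 0. 0.] m2 0.45 step [0.12 0.07 0.16 0.05] [0.29 0.33 0.24] [0.34 0.08 0.64] [-0.33  0.71 -0.75  2.22  1.63  1.48 -1.16]
60 -30 1 grasp fail 0.25 0.51
60 0 0 grasp fail 0.04 0.05
60 0 1 grasp fail 0.16 0.35
60 30 0 grasp fail 0.17 0.41
60 30 1 grasp fail 0.21 0.36
60 60 0 gras
[... 1204 characters left out ...]
 -0.25  0.54] [ 0.54  0.95 -0.81  1.7  -0.34  1.16  0.57]
60 150 0 82.1 m 0.39 e [0. 0. 0.] m2 0.0 step [0.1  0.07 0.42 0.04] [0.75 0.06 0.24] [ 0.42 -0.09  0.55] [ 0.14  0.95 -0.46  1.43 -0.32  1.61 -2.27]
60 150 0 -97.9 m 0.39 e [0. 0. 0.] m2 0.4 step [0.1  0.07 0.21 0.05] [0.75 0.06 0.24] [ 0.42 -0.09  0.55] [ 0.14  0.95 -0.46  1.43 -0.32  1.61 -2.27]
60 150 1 82.1 m 0.41 e [0. 0. 0.] m2 0.73 step [0.24 0.07 0.15 0.04] [0.75 0.06 0.24] [ 0.43 -0.2   0.47] [ 0.38  1.12 -0.92  1.41 -0.02  1.59  0.59]
60 150 1 -97.9 m 0.41 e [0. 0. 0.] m2 0.14 step [0.24 0.07 0.24 0.04] [0.75 0.06 0.24] [ 0.43 -0.2   0.47] [ 0.38  1.12 -0.92  1.41 -0.02  1.59  0.59]
real	0m42.819s
user	0m42.524s
sys	0m0.166s
```

>>> move_arm(
  targets=[
    {"grip": 0.8,"delta_pos": [0,0,0],"twist": [0,-10,0]},
    {"grip": 0.8,"delta_pos": [0,0,0],"twist": [0,-10,0]},
    {"grip": 0.8,"delta_pos": [0,0,0],"twist": [0,-10,0]},
    {"grip": 0.8,"delta_pos": [0,0,0],"twist": [0,0,0]},
    {"grip": 0.8,"delta_pos": [26,2,16],"twist": [0,0,0]},
    {"grip": 0.8,"delta_pos": [26,2,16],"twist": [0,0,0]},
    {"grip": 0.8,"delta_pos": [26,2,16],"twist": [0,0,0]},
    {"grip": 0.8,"delta_pos": [26,2,16],"twist": [0,0,0]},
    {"grip": 0.8,"delta_pos": [27,3,16],"twist": [0,0,0]},
    {"grip": 0.8,"delta_pos": [27,2,16],"twist": [0,0,0]},
    {"grip": 0.8,"delta_pos": [0,0,0],"twist": [0,0,0]},
    {"grip": 0.8,"delta_pos": [0,0,0],"twist": [0,0,0]},
  ],
)

```text
clock: 5.4
tcp_pos: [0.5314, 0.2933, 0.1103]
eef_rot: [-3.102, 0.892, 1.459]
ft_force: [0.2, -0.2, 0.7]
gripper_width: 0.897
```

```bash
cat > goto.py <<'E'
import sys
from h import *
from scipy.spatial.transform import Rotation as Ro
s=ctrl.sense();print({k:np.round(s[k],4).tolist() for k in('clock','joints','tcp_pos','eef_rot','gripper_width','ft_force')})
def rel(p,R=None,s=s):
    R0=Ro.from_euler('xyz',s['eef_rot']); print('dpos tool mm',(R0.inv().apply(np.array(p)-s['tcp_pos'])*1e3).round(1))
    if R is not None: print('twist deg',(R0.inv()*R).as_rotvec(degrees=True).round(2))
def tool(hd,T):
    phi,T=np.radians([hd,T]);z=np.array([np.sin(T)*np.cos(phi),np.sin(T)*np.sin(phi),-np.cos(T)]);y=np.array([-np.sin(phi),np.cos(phi),0])
    return Ro.from_matrix(np.c_[np.cross(y,z),y,z])
E
python3 - <<'E'
from goto import *
R=tool(-97.9,60);g=np.array([.519,.199,.08])+R.apply([0,0,.019]);print(g);rel(g,R)
c=cap('wrist','w2.png');print(-c['R'].T@c['t'],proj(c,[.519,.199,.152]),proj(c,[.519,.199,.08]))
E
```

```text
{'clock': 5.4, 'joints': [-0.7606, 0.8766, -0.1031, 1.2913, 0.5081, 1.7805, -1.0975], 'tcp_pos': [0.5314, 0.2933, 0.1103], 'eef_rot': [-3.1019, 0.8924, 1.4588], 'gripper_width': 0.8972, 'ft_force': [0.2015, -0.2029, 0.7474]}
[0.51673842 0.18270168 0.0705    ]
dpos tool mm [-39.    2.2 111.9]
twist deg [-1.05 -8.85  1.01]
[0.55482272 0.44973454 0.1403723 ] [np.float64(316.3141913190337), np.float64(328.15510469883293)] [np.float64(318.19884195888676), np.float64(240.01243837744155)]
```

View pics/w2.png

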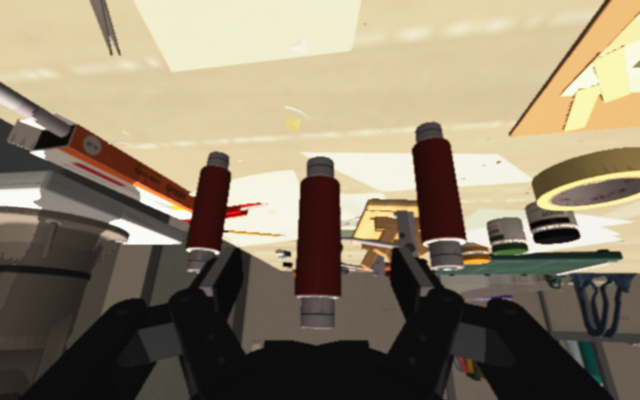

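The roller is centred between the fingers: axis at column 319, top at row 328, bottom at row 158. The smaller ones stand clear outside the fingers.

>>> move_arm(
  targets=[
    {"grip": 0.8,"delta_pos": [0,0,0],"twist": [-0.5,-4.5,0.5]},
    {"grip": 0.8,"delta_pos": [0,0,0],"twist": [-0.5,-4.5,0.5]},
    {"grip": 0.8,"delta_pos": [0,0,0],"twist": [0,0,0]},
  ],
)

```text
clock: 5.82
tcp_pos: [0.5304, 0.2945, 0.1091]
eef_rot: [-3.137, 1.05, 1.438]
ft_force: [-0.3, -0.2, 0.6]
gripper_width: 0.904
```

Run:
```python
from goto import *
R=tool(-97.9,60);g=np.array([.519,.199,.08])+R.apply([0,0,.019]);rel(g,R)
```

```text
{'clock': 5.825, 'joints': [-0.8132, 0.9599, -0.0662, 1.2332, 0.5586, 1.8908, -1.1091], 'tcp_pos': [0.5304, 0.2945, 0.1091], 'eef_rot': [-3.1371, 1.0496, 1.4384], 'gripper_width': 0.9041, 'ft_force': [-0.2972, -0.2335, 0.6147]}
dpos tool mm [-22.6   1.8 116.9]
twist deg [0.02 0.14 0.16]
```

>>> move_arm(
  targets=[
    {"grip": 0.8,"delta_pos": [-12,1,17],"twist": [0,0,0]},
    {"grip": 0.8,"delta_pos": [-11,1,20],"twist": [0,0,0]},
    {"grip": 0.8,"delta_pos": [0,0,20],"twist": [0,0,0]},
    {"grip": 0.8,"delta_pos": [0,0,20],"twist": [0,0,0]},
    {"grip": 0.8,"delta_pos": [0,0,20],"twist": [0,0,0]},
    {"grip": 0.8,"delta_pos": [0,0,20],"twist": [0,0,0]},
    {"grip": 0.8,"delta_pos": [0,0,0],"twist": [0,0,0]},
    {"grip": 0.8,"delta_pos": [0,0,0],"twist": [0,0,0]},
  ],
)

```text
clock: 6.82
tcp_pos: [0.5181, 0.1822, 0.0723]
eef_rot: [3.141, 1.048, 1.433]
ft_force: [-0.8, 0.2, -0.8]
gripper_width: 0.9
```

Run:
```python
from goto import *
R=tool(-97.9,60);g=np.array([.519,.199,.08])+R.apply([0,0,.019]);rel(g,R)
c=cap('wrist','w3.png')
hsv=cv2.cvtColor(c['frame'],cv2.COLOR_RGB2HSV)
m=cv2.inRange(hsv,(0,120,30),(8,255,255))|cv2.inRange(hsv,(172,120,30),(180,255,255))
for k in cv2.findContours(m,0,2)[0]:
    if cv2.contourArea(k)>400: print(cv2.boundingRect(k),cv2.minAreaRect(k))
print(proj(c,[.519,.199,.152]),proj(c,[.519,.199,.08]))
```

```text
{'clock': 6.825, 'joints': [-0.7273, 0.8804, -0.0502, 1.5068, 0.5984, 1.6868, -1.1504], 'tcp_pos': [0.5181, 0.1822, 0.0723], 'eef_rot': [3.1412, 1.0479, 1.4326], 'gripper_width': 0.9001, 'ft_force': [-0.7732, 0.2095, -0.832]}
dpos tool mm [ 1.8 -1.4  0.6]
twist deg [ 0.01  0.04 -0.01]
(273, 148, 83, 197) ((314.0, 246.0), (196.0, 82.0), 90.0)
(0, 131, 229, 172) ((113.39791870117188, 217.31088256835938), (228.49375915527344, 170.40748596191406), 0.5672663450241089)
(518, 54, 122, 276) ((578.4999389648438, 191.49996948242188), (274.99993896484375, 120.99998474121094), 90.0)
[np.float64(313.15942486416117), np.float64(440.6288245793365)] [np.float64(313.2867192583243), np.float64(268.7494428945547)]
```

>>> move_arm(
  squeeze=50,
  targets=[
    {"grip": 0.2,"delta_pos": [0,-1,0],"twist": [0,0,0]},
    {"grip": 0,"delta_pos": [0,0,0],"twist": [0,0,0]},
    {"grip": -0.3,"delta_pos": [0,0,0],"twist": [0,0,0]},
    {"grip": -0.5,"delta_pos": [0,0,0],"twist": [0,0,0]},
    {"grip": -0.5,"delta_pos": [0,0,0],"twist": [0,0,0]},
    {"grip": -0.5,"delta_pos": [0,0,0],"twist": [0,0,0]},
  ],
)

```text
clock: 7.62
tcp_pos: [0.5166, 0.1817, 0.0715]
eef_rot: [-3.14, 1.05, 1.435]
ft_force: [1.3, 2.6, 2.6]
gripper_width: 0.453
```

>>> move_arm(
  targets=[
    {"grip": -0.5,"delta_pos": [-9,0,-5],"twist": [0,0,0]},
    {"grip": -0.5,"delta_pos": [-17,0,-10],"twist": [0,0,0]},
    {"grip": -0.5,"delta_pos": [-26,0,-15],"twist": [0,0,0]},
    {"grip": -0.5,"delta_pos": [-26,0,-15],"twist": [0,0,0]},
    {"grip": -0.5,"delta_pos": [-26,0,-15],"twist": [0,0,0]},
    {"grip": -0.5,"delta_pos": [-26,0,-15],"twist": [0,0,0]},
    {"grip": -0.5,"delta_pos": [-20,0,-12],"twist": [0,0,0]},
    {"grip": -0.5,"delta_pos": [0,0,0],"twist": [0,0,0]},
  ],
)

```text
clock: 8.62
tcp_pos: [0.5173, 0.1826, 0.2466]
eef_rot: [3.138, 1.047, 1.43]
ft_force: [0.4, 0.6, -3.4]
gripper_width: 0.456
```

Run:
```python
from goto import *
R=tool(-97.9,-30);cm=np.array([.6025,-.005,.058]);y=np.array([.137,.99,0])
g=cm-.005*y+R.apply([0,0,.019])+[0,0,.13];print(g,g-s['tcp_pos']);rel(g,R)
c=cap('wrist','w4.png')
hsv=cv2.cvtColor(c['frame'],cv2.COLOR_RGB2HSV)
m=cv2.inRange(hsv,(0,120,30),(8,255,255))|cv2.inRange(hsv,(172,120,30),(180,255,255))
for k in cv2.findContours(m,0,2)[0]:
    if cv2.contourArea(k)>1000: print(cv2.boundingRect(k))
```

```text
{'clock': 8.625, 'joints': [-0.7365, 0.6674, -0.0382, 1.4579, 0.6168, 1.8989, -0.9957], 'tcp_pos': [0.5173, 0.1826, 0.2466], 'eef_rot': [3.1384, 1.0473, 1.4299], 'gripper_width': 0.4555, 'ft_force': [0.4293, 0.5648, -3.3704]}
[ 6.03120723e-01 -5.40160099e-04  1.71545517e-01] [ 0.08584102 -0.18312899 -0.07501213]
dpos tool mm [-19.6 110.1 184.4]
twist deg [ 1.000e-01  9.001e+01 -4.000e-02]
(275, 150, 83, 195)
(147, 25, 92, 54)
```

>>> move_arm(
  targets=[
    {"grip": -0.5,"delta_pos": [0,0,0],"twist": [0,5,0]},
    {"grip": -0.5,"delta_pos": [0,0,0],"twist": [0,8,0]},
    {"grip": -0.5,"delta_pos": [0,0,0],"twist": [0,8,0]},
    {"grip": -0.5,"delta_pos": [0,0,0],"twist": [0,8,0]},
    {"grip": -0.5,"delta_pos": [0,0,0],"twist": [0,8,0]},
    {"grip": -0.5,"delta_pos": [0,0,0],"twist": [0,8,0]},
    {"grip": -0.5,"delta_pos": [0,0,0],"twist": [0,8,0]},
    {"grip": -0.5,"delta_pos": [0,0,0],"twist": [0,8,0]},
    {"grip": -0.5,"delta_pos": [0,0,0],"twist": [0,8,0]},
    {"grip": -0.5,"delta_pos": [0,0,0],"twist": [0,8,0]},
    {"grip": -0.5,"delta_pos": [0,0,0],"twist": [0,8,0]},
    {"grip": -0.5,"delta_pos": [0,0,0],"twist": [0,5,0]},
    {"grip": -0.5,"delta_pos": [0,0,0],"twist": [0,0,0]},
  ],
)

```text
clock: 10.3
tcp_pos: [0.5153, 0.1795, 0.2418]
eef_rot: [-3.133, -0.517, 1.425]
ft_force: [-0.0, -0.0, -1.9]
gripper_width: 0.452
```

Run:
```python
from goto import *
R=tool(-97.9,-30);cm=np.array([.6025,-.005,.058]);y=np.array([.137,.99,0])
g=cm-.005*y+R.apply([0,0,.019])+[0,0,.1];print(g);rel(g,R)
```

```text
{'clock': 10.3, 'joints': [-0.0083, 0.1532, -0.1183, 1.9385, -0.5839, 0.9957, 0.0431], 'tcp_pos': [0.5153, 0.1795, 0.2418], 'eef_rot': [-3.1334, -0.5169, 1.4252], 'gripper_width': 0.4524, 'ft_force': [-0.0166, -0.0432, -1.9425]}
[ 6.03120723e-01 -5.40160099e-04  1.41545517e-01]
dpos tool mm [-193.4  113.1    4.5]
twist deg [-0.25  0.38 -0.38]
```

>>> move_arm(
  targets=[
    {"grip": -0.5,"delta_pos": [-18,10,0],"twist": [0,0,0]},
    {"grip": -0.5,"delta_pos": [-35,20,1],"twist": [0,0,0]},
    {"grip": -0.5,"delta_pos": [-35,21,1],"twist": [0,0,0]},
    {"grip": -0.5,"delta_pos": [-35,21,1],"twist": [0,0,0]},
    {"grip": -0.5,"delta_pos": [-35,20,1],"twist": [0,0,0]},
    {"grip": -0.5,"delta_pos": [-25,15,0],"twist": [0,0,-0.4]},
    {"grip": -0.5,"delta_pos": [-10,6,0],"twist": [-0.2,0.4,0]},
    {"grip": -0.5,"delta_pos": [0,0,0],"twist": [0,0,0]},
    {"grip": -0.5,"delta_pos": [0,0,0],"twist": [0,0,0]},
  ],
)

```text
clock: 11.42
tcp_pos: [0.6056, 0.0049, 0.1458]
eef_rot: [3.136, -0.528, 1.443]
ft_force: [0.8, -0.5, -2.2]
gripper_width: 0.455
```

Run:
```python
from goto import *
import pickle
R=tool(-97.9,-30);cm=np.array([.6025,-.005,.058]);y=np.array([.137,.99,0])
g=cm-.005*y+R.apply([0,0,.019]);print(g);rel(g,R)
a=cap('wrist','w5.png');b=cap('scene','s5.png');pickle.dump((a,b),open('5.pkl','wb'))
A=a['frame'];B=cv2.resize(b['frame'][180:280,250:410],None,fx=3.2,fy=3.2)[:, :]
A=cv2.resize(A,(448,280)); B=cv2.resize(B,(448,280)); cv2.imwrite('pics/c5.png',np.vstack([A,B])[:,:,::-1])
```

```text
{'clock': 11.425, 'joints': [0.2195, 0.4446, -0.0211, 1.781, -0.6107, 1.0422, 0.4195], 'tcp_pos': [0.6056, 0.0049, 0.1458], 'eef_rot': [3.1357, -0.5281, 1.4429], 'gripper_width': 0.4554, 'ft_force': [0.835, -0.5292, -2.1857]}
[ 6.03120723e-01 -5.40160099e-04  4.15455173e-02]
dpos tool mm [-57.5  -2.3  87.2]
twist deg [ 0.05 -0.26  0.49]
```

View pics/c5.png

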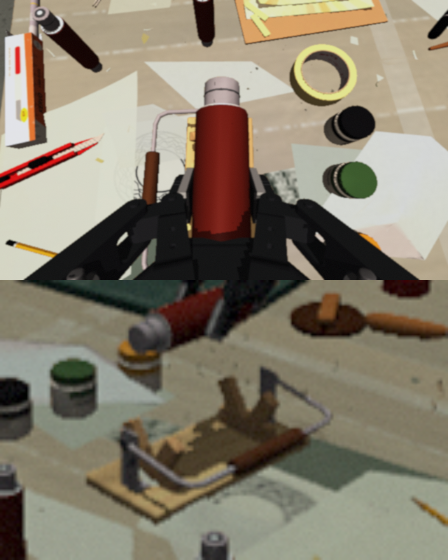

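The roller is horizontal above the carrier. Its +y end is at c5 (148,335), which is scene pixel (303,199.6). The saddles and handle are clear below. I'll compare this end with its predicted position.

Run:
```python
from goto import *
import pickle
a,b=pickle.load(open('5.pkl','rb'))
R=Ro.from_euler('xyz',s['eef_rot']);gp=s['tcp_pos']-R.apply([0,0,.019])
# roller axis in tool frame: top dir was world z at T=60 tool
ax=tool(-97.9,60).inv().apply([0,0,1]); u=R.apply(ax);print('gp',gp,'axis',u)
e=gp-.005*-0-u*.081
print('pred end scene',proj(b,e),'wrist',proj(a,e), 'rubber end wrist',proj(a,gp-u*.057))
for d in(.01,): print('scene +1cm z',proj(b,e+[0,0,d]),'wrist',proj(a,e+[0,0,d]))
# wrist edges of the roller rubber & saddle edges
hsv=cv2.cvtColor(a['frame'],cv2.COLOR_RGB2HSV)
m=cv2.inRange(hsv,(0,120,30),(8,255,255))|cv2.inRange(hsv,(172,120,30),(180,255,255))
m[:130]=0;m[:,:260]=0;m[:,380:]=0
for v in (170,200,230): x=np.nonzero(m[v])[0];print(v,x.min(),x.max())
for t in(.03,.05): print(proj(a,gp-u*t))
# top ellipse: bright collar
g=a['frame'][100:150,280:360].min(2); 
for v in range(104,150,6):
    x=np.nonzero(g[v-100]>110)[0]; print(v,(x.min()+280,x.max()+280) if len(x) else None)
```

```text
{'clock': 11.525, 'joints': [0.2196, 0.4442, -0.0206, 1.781, -0.6107, 1.0419, 0.4198], 'tcp_pos': [0.6057, 0.0045, 0.146], 'eef_rot': [3.1349, -0.5278, 1.443], 'gripper_width': 0.4512, 'ft_force': [0.4201, -0.5372, -1.8256]}
gp [ 0.60436473 -0.00496424  0.16237769] axis [-0.13079135 -0.99140104 -0.00419632]
pred end scene [np.float64(298.54186337392764), np.float64(200.64084410309246)] wrist [np.float64(315.63572964377926), np.float64(119.42107540450824)] rubber end wrist [np.float64(315.66457050491107), np.float64(160.80052395487647)]
scene +1cm z [np.float64(298.5256276870476), np.float64(196.92565724783248)] wrist [np.float64(315.733650080324), np.float64(109.85932433161183)]
170 281 352
200 279 353
230 279 354
[np.float64(315.6995035579811), np.float64(210.92074975547808)]
[np.float64(315.67336292195074), np.float64(173.4154513267001)]
104 (np.int64(280), np.int64(359))
110 (np.int64(280), np.int64(359))
116 (np.int64(280), np.int64(359))
122 (np.int64(280), np.int64(359))
128 (np.int64(280), np.int64(359))
134 (np.int64(280), np.int64(359))
140 (np.int64(280), np.int64(359))
146 (np.int64(280), np.int64(359))
```

Run:
```python
from goto import *
import pickle
a,b=pickle.load(open('5.pkl','rb'))
R=Ro.from_euler('xyz',s['eef_rot']);gp=s['tcp_pos']-R.apply([0,0,.019]);u=R.apply(tool(-97.9,60).inv().apply([0,0,1]))
for o in(0,.005):
  for d,r in((.052,.02),(.076,.014)):print('mid offset',o,'wrist edge',np.round(proj(a,gp-u*(d+o)+[0,0,r]),1))
  print('scene end',np.round(proj(b,gp-u*(.076+o)),1),'rubber end',np.round(proj(b,gp-u*(.052+o)),1))
print(a['frame'][100:165:2,316].tolist())
h=b['frame'][190:215,285:325].astype(int); 
for r in h[::2]: print(' '.join(f'{x[0]:3d}/{x[1]:3d}' for x in r[::3]))
```

```text
{'clock': 11.525, 'joints': [0.2196, 0.4442, -0.0206, 1.781, -0.6107, 1.0419, 0.4198], 'tcp_pos': [0.6057, 0.0045, 0.146], 'eef_rot': [3.1349, -0.5278, 1.443], 'gripper_width': 0.4512, 'ft_force': [0.4201, -0.5372, -1.8256]}
mid offset 0 wrist edge [315.9 155.7]
mid offset 0 wrist edge [315.8 114.8]
scene end [300.  200.1] rubber end [307.1 197.3]
mid offset 0.005 wrist edge [315.9 145.6]
mid offset 0.005 wrist edge [315.8 105.7]
scene end [298.5 200.6] rubber end [305.6 197.9]
[[212, 213, 202], [212, 212, 202], [212, 212, 202], [213, 212, 202], [208, 204, 193], [190, 173, 167], [191, 173, 169], [193, 174, 172], [194, 176, 172], [196, 178, 174], [197, 179, 176], [198, 180, 177], [193, 175, 172], [114, 104, 103], [118, 107, 104], [193, 176, 172], [194, 176, 173], [192, 174, 171], [194, 176, 172], [193, 175, 172], [192, 174, 171], [193, 175, 173], [194, 174, 172], [199, 184, 182], [203, 198, 198], [121, 56, 51], [117, 29, 21], [118, 30, 22], [120, 32, 23], [118, 31, 23], [118, 31, 23], [120, 32, 24], [119, 30, 22]]
142/139 136/133  96/ 96  24/ 26   5/ 19  16/ 23  46/ 44  79/ 49  79/ 24
[... 684 characters left out ...]
/ 17 110/104 126/120 131/125
132/126 132/127 134/122 164/114  79/ 62  51/ 49  29/ 32  48/ 49  44/ 43  85/ 81 134/127 132/129 129/122 125/120
131/125 131/126 122/114  91/ 62 141/100  76/ 58 138/ 90  45/ 31 135/132 127/119 127/121 130/123 130/123 134/128
152/155 131/125 129/123  56/ 47  58/ 37  57/ 39  56/ 37  66/ 60 142/141 138/136 131/126 128/122 131/124 129/123
162/168 155/162 119/116 113/110  91/ 86  96/ 91  92/ 89  56/ 46 136/137 134/126 136/130 135/133 116/111 125/119
161/171 157/166 159/165  60/ 40  56/ 33  54/ 39  57/ 38  56/ 47 137/130 136/128 136/131 135/131 130/127 137/136
161/171 155/162 158/165 148/157  70/ 62  64/ 55  71/ 64  60/ 57 132/126 131/123 135/131 136/129 134/129 136/130
```

>>> move_arm(
  targets=[
    {"grip": -0.5,"delta_pos": [-5,-1,7],"twist": [0,0,0.4]},
    {"grip": -0.5,"delta_pos": [-6,-1,9],"twist": [0,0,0]},
    {"grip": -0.5,"delta_pos": [-7,0,9],"twist": [0,0,0]},
    {"grip": -0.5,"delta_pos": [-6,0,9],"twist": [0,0,0]},
    {"grip": -0.5,"delta_pos": [-6,0,9],"twist": [0,0,0]},
    {"grip": -0.5,"delta_pos": [-5,0,9],"twist": [0,0,0]},
    {"grip": -0.5,"delta_pos": [-5,0,9],"twist": [0,0,0]},
    {"grip": -0.5,"delta_pos": [-4,0,7],"twist": [0,0,0]},
    {"grip": -0.5,"delta_pos": [0,0,0],"twist": [0,0,0]},
    {"grip": -0.5,"delta_pos": [0,0,0],"twist": [0,0,0]},
  ],
)

```text
clock: 12.78
tcp_pos: [0.6039, -0.0006, 0.0646]
eef_rot: [3.139, -0.527, 1.433]
ft_force: [-0.1, -0.7, -2.0]
gripper_width: 0.458
```

Run:
```python
from goto import *
R=tool(-97.9,-30);cm=np.array([.6025,-.005,.060]);y=np.array([.137,.99,0])
g=cm-.003*y+R.apply([0,0,.019]);rel(g,R);print('grasp',s['tcp_pos']-Ro.from_euler('xyz',s['eef_rot']).apply([0,0,.019]))
a=cap('wrist','w6.png');cv2.imwrite('pics/w6c.png',cv2.resize(a['frame'][60:340,160:480],None,fx=2,fy=2)[:,:,::-1])
```

```text
{'clock': 12.775, 'joints': [0.2432, 0.55, -0.0402, 1.8295, -0.6567, 0.9152, 0.5187], 'tcp_pos': [0.6039, -0.0006, 0.0646], 'eef_rot': [3.1389, -0.5274, 1.4327], 'gripper_width': 0.458, 'ft_force': [-0.0615, -0.6537, -2.0326]}
dpos tool mm [-8.9 -0.8 19.2]
twist deg [ 0.16 -0.22 -0.01]
grasp [ 0.60254093 -0.01008328  0.08099839]
```

View pics/w6c.png

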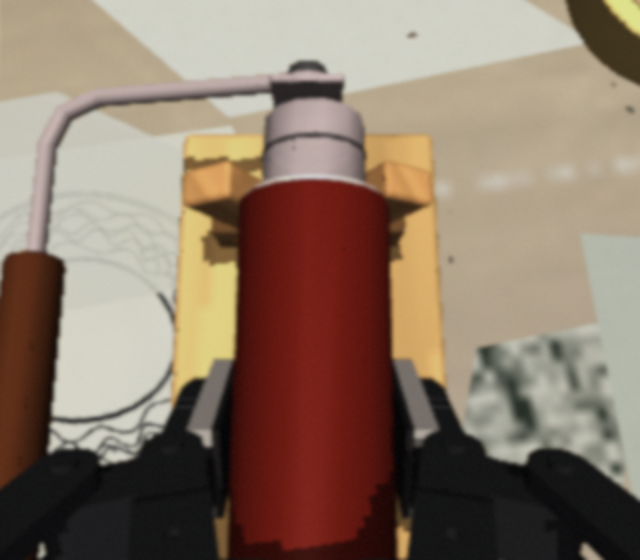

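The collar (crop 265–365) is centred over the saddle (183–433) and the post, and the fingers are clear of the base. I'll lower it slowly.

>>> move_arm(
  targets=[
    {"grip": -0.5,"delta_pos": [-2,-0.5,4],"twist": [0,0,0]},
    {"grip": -0.5,"delta_pos": [-2,-0.5,4],"twist": [0,0,0]},
    {"grip": -0.5,"delta_pos": [-2,0,4],"twist": [0,0,0]},
    {"grip": -0.5,"delta_pos": [-1,0,3],"twist": [0,0,0]},
    {"grip": -0.5,"delta_pos": [-1,0,2],"twist": [0,0,0]},
    {"grip": -0.5,"delta_pos": [-0.5,0,1],"twist": [0,0,0]},
    {"grip": -0.5,"delta_pos": [0,0,0],"twist": [0,0,0]},
    {"grip": -0.5,"delta_pos": [0,0,0],"twist": [0,0,0]},
  ],
)

```text
clock: 13.82
tcp_pos: [0.603, 0.0012, 0.0445]
eef_rot: [3.139, -0.527, 1.432]
ft_force: [0.3, 0.2, -3.1]
gripper_width: 0.454
```

Run:
```python
from goto import *
print('grasp',s['tcp_pos']-Ro.from_euler('xyz',s['eef_rot']).apply([0,0,.019]))
```

```text
{'clock': 13.825, 'joints': [0.2469, 0.5775, -0.0485, 1.8401, -0.6696, 0.882, 0.5422], 'tcp_pos': [0.603, 0.0012, 0.0445], 'eef_rot': [3.1394, -0.5273, 1.4324], 'gripper_width': 0.4542, 'ft_force': [0.2821, 0.2072, -3.0607]}
grasp [ 0.60160099 -0.00828312  0.06096077]
```

>>> move_arm(
  targets=[
    {"grip": -0.5,"delta_pos": [-0.5,0,0.9],"twist": [0,0,0]},
    {"grip": -0.5,"delta_pos": [-0.5,0,0.9],"twist": [0,0,0]},
    {"grip": -0.5,"delta_pos": [0,0,0],"twist": [0,0,0]},
    {"grip": -0.5,"delta_pos": [0,0,0],"twist": [0,0,0]},
  ],
)

```text
clock: 14.32
tcp_pos: [0.6033, 0.0011, 0.043]
eef_rot: [3.138, -0.527, 1.433]
ft_force: [-0.5, -0.9, 3.9]
gripper_width: 0.453
```

Contact is made (about 6 N up), so I'll release.

>>> move_arm(
  targets=[
    {"grip": -0.05,"delta_pos": [0,0,0],"twist": [0,0,0]},
    {"grip": 0.05,"delta_pos": [0,0,0],"twist": [0,0,0]},
    {"grip": 0.2,"delta_pos": [0,0,0],"twist": [0,0,0]},
    {"grip": 0.4,"delta_pos": [0,0,0],"twist": [0,0,0]},
    {"grip": 0.4,"delta_pos": [0,0,0],"twist": [0,0,0]},
    {"grip": 0.4,"delta_pos": [0,0,0],"twist": [0,0,0]},
    {"grip": 0.4,"delta_pos": [0,0,0],"twist": [0,0,0]},
  ],
)

```text
clock: 15.2
tcp_pos: [0.6029, 0.0013, 0.0424]
eef_rot: [3.14, -0.527, 1.432]
ft_force: [-0.1, 0.3, -0.4]
gripper_width: 0.696
```

Run:
```python
from goto import *
a=cap('wrist','w7.png')
cv2.imwrite('pics/w7c.png',cv2.resize(a['frame'][60:340,160:480],None,fx=2,fy=2)[:,:,::-1])
```

```text
{'clock': 15.2, 'joints': [0.2474, 0.5807, -0.0493, 1.8408, -0.6708, 0.8787, 0.5448], 'tcp_pos': [0.6029, 0.0013, 0.0424], 'eef_rot': [3.1396, -0.5273, 1.4323], 'gripper_width': 0.6958, 'ft_force': [-0.1459, 0.3388, -0.3546]}
```

View pics/w7c.png

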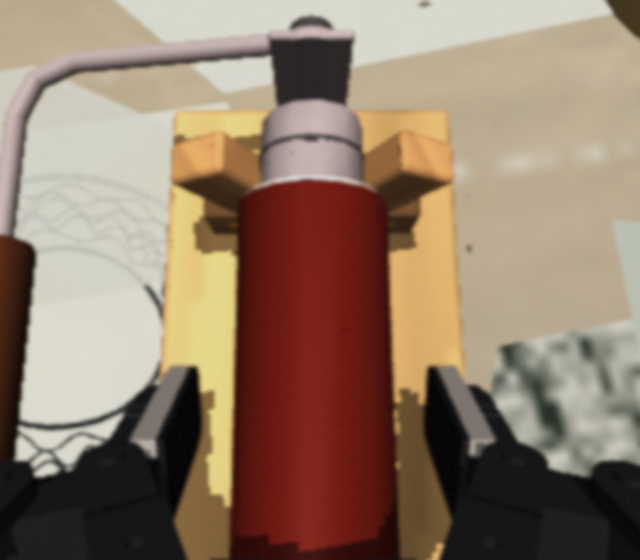

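The roller lies in the saddle (collar at crop 262–362) and both fingers are clear of the rubber. I'll back out along the tool axis and turn the tool straight down.

>>> move_arm(
  targets=[
    {"grip": 0.4,"delta_pos": [0,0,-15],"twist": [0,0,0]},
    {"grip": 0.4,"delta_pos": [0,0,-25],"twist": [0,0,0]},
    {"grip": 0.4,"delta_pos": [0,0,-30],"twist": [0,0,0]},
    {"grip": 0.4,"delta_pos": [0,0,-30],"twist": [0,0,0]},
    {"grip": 0.4,"delta_pos": [0,0,-20],"twist": [0,0,0]},
    {"grip": 0,"delta_pos": [0,0,0],"twist": [0,-7.5,0]},
    {"grip": 0,"delta_pos": [0,0,0],"twist": [0,-7.5,0]},
    {"grip": 0,"delta_pos": [0,0,0],"twist": [0,-7.5,0]},
    {"grip": 0,"delta_pos": [0,0,0],"twist": [0,-7.5,0]},
    {"grip": 0,"delta_pos": [0,0,0],"twist": [0,0,0]},
    {"grip": 0,"delta_pos": [0,0,0],"twist": [0,0,0]},
  ],
)

```text
clock: 16.62
tcp_pos: [0.594, -0.0601, 0.1464]
eef_rot: [3.14, -0.004, 1.429]
ft_force: [0.0, -0.4, -0.7]
gripper_width: 0.502
```

Run:
```python
from goto import *
import pickle
R=tool(-97.9,0);rel([.519,.006,.13],R)
a=cap('wrist','w8.png');b=cap('top','t8.png');pickle.dump((a,b),open('8.pkl','wb'))
cv2.imwrite('pics/c8.png',np.vstack([cv2.resize(a['frame'],(480,300)),cv2.resize(b['frame'][170:270,220:380],(480,300))])[:,:,::-1])
```

```text
{'clock': 16.625, 'joints': [-0.0919, 0.3836, 0.1573, 1.7663, -0.0749, 0.9953, -0.0466], 'tcp_pos': [0.594, -0.0601, 0.1464], 'eef_rot': [3.14, -0.0043, 1.4293], 'gripper_width': 0.5024, 'ft_force': [0.0118, -0.4085, -0.6572]}
dpos tool mm [ 54.8 -83.6  16.5]
twist deg [ 0.09 -0.25 -0.21]
```

View pics/c8.png

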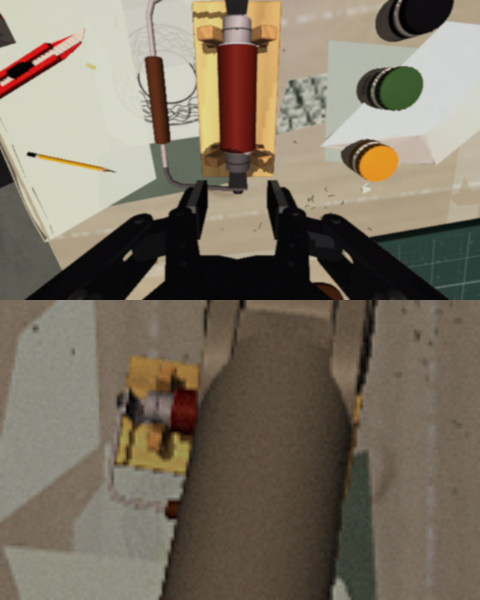

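Both collars sit in their saddles, at c8 (238,25) and (238,158). The grip runs from (153,57) to (165,143).

Run:
```python
from goto import *
import pickle
a,b=pickle.load(open('8.pkl','rb'))
hsv=cv2.cvtColor(a['frame'],cv2.COLOR_RGB2HSV)
m=cv2.inRange(hsv,(0,100,20),(14,255,130));m[:,:185]=0;m[:,245:]=0;m[:60]=0;m[210:]=0
k=max(cv2.findContours(m,0,2)[0],key=cv2.contourArea);r=cv2.minAreaRect(k);bp=cv2.boxPoints(r);print(r)
e=sorted([(bp[i]+bp[(i+1)%4])/2 for i in range(4)],key=lambda q:q[1]);A=ray(a,*e[0],.054);B=ray(a,*e[3],.054)
print((A+B)/2,np.linalg.norm(A-B),np.degrees(np.arctan2(*(A-B)[1::-1])))
gm=(A+B)/2; rel([gm[0],gm[1],.12],tool(-97.9,0))
```

```text
{'clock': 16.725, 'joints': [-0.0906, 0.384, 0.1576, 1.7665, -0.0745, 0.9951, -0.0474], 'tcp_pos': [0.5938, -0.0612, 0.1461], 'eef_rot': [3.1403, -0.0038, 1.4272], 'gripper_width': 0.4992, 'ft_force': [0.6006, 0.3177, -0.0119]}
((210.35267639160156, 133.24427795410156), (116.92003631591797, 21.43893814086914), 83.79655456542969)
[0.51882567 0.005963   0.054     ] 0.09092527769076134 82.0511520392185
dpos tool mm [ 55.6 -83.8  26.2]
twist deg [ 0.08 -0.22 -0.33]
```

>>> move_arm(
  targets=[
    {"grip": -0.1,"delta_pos": [11,-16,0],"twist": [0,0,-0.3]},
    {"grip": -0.1,"delta_pos": [15,-23,0],"twist": [0,0,0]},
    {"grip": -0.1,"delta_pos": [15,-23,0],"twist": [0,0,0]},
    {"grip": -0.1,"delta_pos": [15,-22,0],"twist": [0,0,0]},
    {"grip": -0.1,"delta_pos": [0,0,20],"twist": [0,0,0]},
    {"grip": -0.1,"delta_pos": [0,0,20],"twist": [0,0,0]},
    {"grip": -0.1,"delta_pos": [0,0,10],"twist": [0,0,0]},
    {"grip": -0.1,"delta_pos": [0,0,0],"twist": [0,0,0]},
    {"grip": -0.1,"delta_pos": [0,0,0],"twist": [0,0,0]},
  ],
)

```text
clock: 17.85
tcp_pos: [0.5191, 0.0084, 0.0967]
eef_rot: [3.139, -0.004, 1.436]
ft_force: [-0.1, 0.7, 0.9]
gripper_width: 0.448
```

Run:
```python
from goto import *
rel([.5188,.006,.036],tool(-97.9,0))
```

```text
{'clock': 17.85, 'joints': [-0.1995, 0.3169, 0.1224, 1.9918, -0.056, 0.8324, -0.1802], 'tcp_pos': [0.5191, 0.0084, 0.0967], 'eef_rot': [3.1389, -0.0041, 1.4362], 'gripper_width': 0.4478, 'ft_force': [-0.0833, 0.6897, 0.8808]}
dpos tool mm [-2.7 -0.2 60.7]
twist deg [ 0.16 -0.23  0.19]
```

>>> move_arm(
  squeeze=50,
  targets=[
    {"grip": -0.1,"delta_pos": [-2,0,15],"twist": [0,0,0]},
    {"grip": -0.1,"delta_pos": [0,0,20],"twist": [0,0,0]},
    {"grip": -0.1,"delta_pos": [0,0,15],"twist": [0,0,0]},
    {"grip": -0.1,"delta_pos": [0,0,11],"twist": [0,0,0]},
    {"grip": -0.1,"delta_pos": [0,0,0],"twist": [0,0,0]},
    {"grip": -0.4,"delta_pos": [0,0,0],"twist": [0,0,0]},
    {"grip": -0.6,"delta_pos": [0,0,0],"twist": [0,0,0]},
    {"grip": -0.9,"delta_pos": [0,0,0],"twist": [0,0,0]},
    {"grip": -0.9,"delta_pos": [0,0,0],"twist": [0,0,0]},
    {"grip": -0.9,"delta_pos": [0,0,0],"twist": [0,0,0]},
  ],
)

```text
clock: 19.1
tcp_pos: [0.5189, 0.0067, 0.0357]
eef_rot: [3.139, -0.004, 1.437]
ft_force: [-2.7, 0.9, 6.0]
gripper_width: 0.194
```

Run:
```python
from goto import *
R0=Ro.from_euler('xyz',s['eef_rot']); p=s['tcp_pos']-R0.apply([0,0,.019]);print('grasp',p)
ex=np.array([.990,-.137,0])
prev=0
for th in np.arange(.1,1.72,.115):
    f=lambda t:ex*-.085*np.cos(t-.137)+np.array([0,0,.085*np.sin(t-.137)])
    d=R0.inv().apply(f(th)-f(prev))*1e3;print(round(th,2),d.round(1),end=' ');prev=th
```

```text
{'clock': 19.1, 'joints': [-0.1854, 0.41, 0.1114, 2.0317, -0.074, 0.7004, -0.1609], 'tcp_pos': [0.5189, 0.0067, 0.0357], 'eef_rot': [3.1392, -0.0039, 1.4366], 'gripper_width': 0.1942, 'ft_force': [-2.7079, 0.9108, 5.9547]}
grasp [0.51885327 0.00666393 0.05472139]
0.1 [ 0.  -0.7 -8.5] 0.22 [ 0.   0.2 -9.8] 0.33 [ 0.   1.3 -9.7] 0.45 [ 0.   2.4 -9.5] 0.56 [ 0.   3.5 -9.1] 0.68 [ 0.   4.5 -8.7] 0.79 [ 0.   5.5 -8.1] 0.91 [ 0.   6.4 -7.4] 1.02 [ 0.   7.2 -6.6] 1.14 [-0.   7.9 -5.7] 1.25 [-0.   8.5 -4.8] 1.37 [-0.   9.  -3.8] 1.48 [-0.   9.4 -2.7] 1.6 [-0.   9.6 -1.6] 1.71 [-0.   9.8 -0.5]
```

>>> move_arm(
  targets=[
    {"grip": -0.9,"delta_pos": [0,-0.7,-8.5],"twist": [0,0,0]},
    {"grip": -0.9,"delta_pos": [0,0.2,-9.8],"twist": [0,0,0]},
    {"grip": -0.9,"delta_pos": [0,1.3,-9.7],"twist": [0,0,0]},
    {"grip": -0.9,"delta_pos": [0,2.4,-9.5],"twist": [0,0,0]},
    {"grip": -0.9,"delta_pos": [0,3.5,-9.1],"twist": [0,0,0]},
    {"grip": -0.9,"delta_pos": [0,4.5,-8.7],"twist": [0,0,0]},
    {"grip": -0.9,"delta_pos": [0,5.5,-8.1],"twist": [0,0,0]},
    {"grip": -0.9,"delta_pos": [0,0,0],"twist": [0,0,0]},
    {"grip": -0.9,"delta_pos": [0,0,0],"twist": [0,0,0]},
  ],
)

```text
clock: 20.23
tcp_pos: [0.5346, 0.0046, 0.0983]
eef_rot: [3.141, -0.004, 1.437]
ft_force: [-0.3, 0.6, 0.2]
gripper_width: 0.189
```

Run:
```python
from goto import *
R0=Ro.from_euler('xyz',s['eef_rot']); p=s['tcp_pos']-R0.apply([0,0,.019]);print('grasp',p)
ex=np.array([.990,-.137,0]);f=lambda t:ex*-.085*np.cos(t-.137)+np.array([.6025,-.005,.0655+.085*np.sin(t-.137)])
print('ideal',f(.79),f(1.71))
```

```text
{'clock': 20.225, 'joints': [-0.1896, 0.3401, 0.1245, 1.9538, -0.06, 0.8494, -0.1666], 'tcp_pos': [0.5346, 0.0046, 0.0983], 'eef_rot': [3.1408, -0.0039, 1.4367], 'gripper_width': 0.1893, 'ft_force': [-0.2807, 0.6005, 0.1618]}
grasp [0.53457165 0.00448148 0.11728966]
ideal [0.53566263 0.00424921 0.11714361] [ 0.60268544 -0.00502566  0.15049979]
```

Low forces and on the arc. I'll continue to upright.

>>> move_arm(
  targets=[
    {"grip": -0.9,"delta_pos": [0,6.4,-7.4],"twist": [0,0,0]},
    {"grip": -0.9,"delta_pos": [0,7.2,-6.6],"twist": [0,0,0]},
    {"grip": -0.9,"delta_pos": [0,7.9,-5.7],"twist": [0,0,0]},
    {"grip": -0.9,"delta_pos": [0,8.5,-4.8],"twist": [0,0,0]},
    {"grip": -0.9,"delta_pos": [0,9.0,-3.8],"twist": [0,0,0]},
    {"grip": -0.9,"delta_pos": [0,9.4,-2.7],"twist": [0,0,0]},
    {"grip": -0.9,"delta_pos": [0,9.6,-1.6],"twist": [0,0,0]},
    {"grip": -0.9,"delta_pos": [0,9.8,-0.5],"twist": [0,0,0]},
    {"grip": -0.9,"delta_pos": [0,0,0],"twist": [0,0,0]},
    {"grip": -0.9,"delta_pos": [0,0,0],"twist": [0,0,0]},
  ],
)

```text
clock: 21.48
tcp_pos: [0.6037, -0.0049, 0.1326]
eef_rot: [3.137, -0.004, 1.437]
ft_force: [1.0, 3.1, 5.7]
gripper_width: 0.191
```

Run:
```python
from goto import *
R0=Ro.from_euler('xyz',s['eef_rot']); p=s['tcp_pos']-R0.apply([0,0,.019]);print('grasp',p)
rel(np.array([.6027,-.005,.1505])+R0.apply([0,0,.019]))
```

```text
{'clock': 21.475, 'joints': [-0.1642, 0.4066, 0.1327, 1.7645, -0.0675, 0.9692, -0.1385], 'tcp_pos': [0.6037, -0.0049, 0.1326], 'eef_rot': [3.1368, -0.0042, 1.4365], 'gripper_width': 0.191, 'ft_force': [1.0262, 3.0645, 5.7161]}
grasp [ 0.6036331  -0.00496624  0.15159945]
dpos tool mm [-0.2 -0.9  1.1]
```

>>> move_arm(
  squeeze=90,
  targets=[
    {"grip": -0.95,"delta_pos": [0,0,0],"twist": [0,0,0]},
    {"grip": -0.95,"delta_pos": [0,0,0],"twist": [0,0,0]},
    {"grip": -0.95,"delta_pos": [0,0,-2],"twist": [0,0,0]},
    {"grip": -0.95,"delta_pos": [0,0,-3],"twist": [0,0,0]},
    {"grip": -0.95,"delta_pos": [0,0,-4],"twist": [0,0,0]},
    {"grip": -0.95,"delta_pos": [0,0,-6],"twist": [0,0,0]},
    {"grip": -0.95,"delta_pos": [0,0,-8],"twist": [0,0,0]},
    {"grip": -0.95,"delta_pos": [0,0,-8],"twist": [0,0,0]},
    {"grip": -0.95,"delta_pos": [0,0,-8],"twist": [0,0,0]},
    {"grip": -0.95,"delta_pos": [0,0,-8],"twist": [0,0,0]},
    {"grip": -0.95,"delta_pos": [0,0,-8],"twist": [0,0,0]},
    {"grip": -0.95,"delta_pos": [0,0,-8],"twist": [0,0,0]},
    {"grip": -0.95,"delta_pos": [0,0,-8],"twist": [0,0,0]},
    {"grip": -0.95,"delta_pos": [0,0,-8],"twist": [0,0,0]},
    {"grip": -0.95,"delta_pos": [0,0,-8],"twist": [0,0,0]},
    {"grip": -0.95,"delta_pos": [0,0,-6],"twist": [0,0,0]},
    {"grip": -0.95,"delta_pos": [0,0,-4],"twist": [0,0,0]},
    {"grip": -0.95,"delta_pos": [0,0,-2],"twist": [0,0,0]},
    {"grip": -0.95,"delta_pos": [0,0,0],"twist": [0,0,0]},
    {"grip": -0.95,"delta_pos": [0,0,0],"twist": [0,0,0]},
  ],
)

```text
clock: 23.98
tcp_pos: [0.6017, -0.0053, 0.2305]
eef_rot: [3.14, -0.004, 1.437]
ft_force: [0.7, -0.5, -8.0]
gripper_width: 0.177
```

>>> move_arm(
  targets=[
    {"grip": -0.95,"delta_pos": [0,0,0],"twist": [0,0,0]},
    {"grip": -0.95,"delta_pos": [0,0,0],"twist": [0,0,0]},
    {"grip": -0.95,"delta_pos": [0,0,0],"twist": [0,0,0]},
    {"grip": -0.95,"delta_pos": [0,0,0],"twist": [0,0,0]},
    {"grip": -0.95,"delta_pos": [0,0,0],"twist": [0,0,0]},
    {"grip": -0.95,"delta_pos": [0,0,0],"twist": [0,0,0]},
    {"grip": -0.95,"delta_pos": [0,0,0],"twist": [0,0,0]},
    {"grip": -0.95,"delta_pos": [0,0,0],"twist": [0,0,0]},
    {"grip": -0.95,"delta_pos": [0,0,0],"twist": [0,0,0]},
    {"grip": -0.95,"delta_pos": [0,0,0],"twist": [0,0,0]},
    {"grip": -0.95,"delta_pos": [0,0,0],"twist": [0,0,0]},
    {"grip": -0.95,"delta_pos": [0,0,0],"twist": [0,0,0]},
    {"grip": -0.95,"delta_pos": [0,0,0],"twist": [0,0,0]},
    {"grip": -0.95,"delta_pos": [0,0,0],"twist": [0,0,0]},
    {"grip": -0.95,"delta_pos": [0,0,0],"twist": [0,0,0]},
    {"grip": -0.95,"delta_pos": [0,0,0],"twist": [0,0,0]},
  ],
)

```text
clock: 25.98
tcp_pos: [0.6019, -0.0053, 0.2308]
eef_rot: [3.14, -0.004, 1.437]
ft_force: [0.1, 0.3, -8.5]
gripper_width: 0.176
```

Run:
```python
from goto import *
a=cap('scene','s9.png');w=cap('wrist','w9.png')
c=a['frame'][120:290,230:430]
cv2.imwrite('pics/c9.png',np.vstack([cv2.resize(np.clip(c*1.5,0,255).astype(np.uint8),(400,340)),cv2.resize(w['frame'],(400,250))])[:,:,::-1])
import time
b=cap('scene'); print('motion',np.abs(b['frame'].astype(int)-a['frame'])[120:290,230:430].mean())
```

```text
{'clock': 25.975, 'joints': [-0.174, 0.3139, 0.1436, 1.662, -0.0517, 1.1668, -0.1513], 'tcp_pos': [0.6019, -0.0053, 0.2308], 'eef_rot': [3.1399, -0.0037, 1.4365], 'gripper_width': 0.1755, 'ft_force': [0.1175, 0.2717, -8.4609]}
motion 2.895058823529412
```

View pics/c9.png

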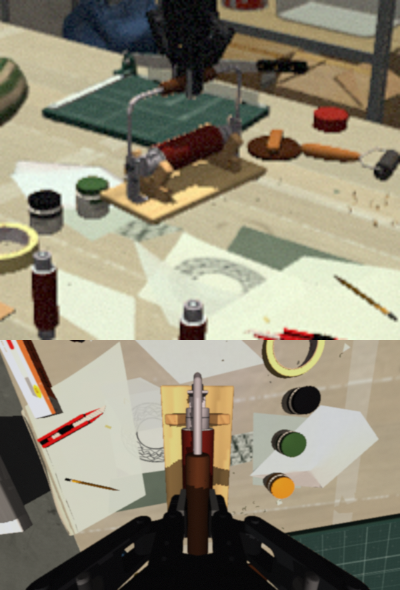

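Carrier lifted with the roller in its saddles. The base's robot-side long edge runs from c9 (137,216) to (267,172), and the left corner is at (103,192). I'll check the level against projections.

Run:
```python
from goto import *
a=cap('scene')
ex=np.array([.990,-.137,0]);ey=np.array([.137,.99,0])
for z in(.094,.114):
  for n,x,y in(('left',.05,.106),('front',-.05,.106),('right',-.05,-.106)):
    p=proj(a,np.array([.602,-.005,z])+ex*x+ey*y);print(z,n,[round((p[0]-230)*2),round((p[1]-120)*2)])
```

```text
{'clock': 26.125, 'joints': [-0.174, 0.3139, 0.1436, 1.662, -0.0517, 1.1668, -0.1513], 'tcp_pos': [0.6019, -0.0053, 0.2308], 'eef_rot': [3.1399, -0.0036, 1.4365], 'gripper_width': 0.1808, 'ft_force': [-0.0837, -0.3925, -6.7207]}
0.094 left [97, 204]
0.094 front [151, 232]
0.094 right [265, 180]
0.114 left [97, 190]
0.114 front [151, 217]
0.114 right [266, 166]
```

Run:
```python
from goto import *
a=cap('scene');f=a['frame'][190:245,275:370]
cv2.imwrite('pics/c10.png',cv2.resize(np.clip(f*1.6,0,255).astype(np.uint8),None,fx=7,fy=7,interpolation=cv2.INTER_CUBIC)[:,:,::-1])
ex=np.array([.990,-.137,0]);ey=np.array([.137,.99,0])
for x,y in((.05,.106),(-.05,.106),(-.05,-.106),(.05,-.106)):
    p=proj(a,np.array([.602,-.005,.114])+ex*x+ey*y);print([round((p[0]-275)*7),round((p[1]-190)*7)])
```

```text
{'clock': 26.175, 'joints': [-0.174, 0.3139, 0.1436, 1.662, -0.0517, 1.1668, -0.1513], 'tcp_pos': [0.6019, -0.0053, 0.2308], 'eef_rot': [3.1398, -0.0037, 1.4366], 'gripper_width': 0.1778, 'ft_force': [0.0592, -0.2484, -7.8228]}
[25, 175]
[215, 271]
[617, 92]
[428, 15]
```

View pics/c10.png

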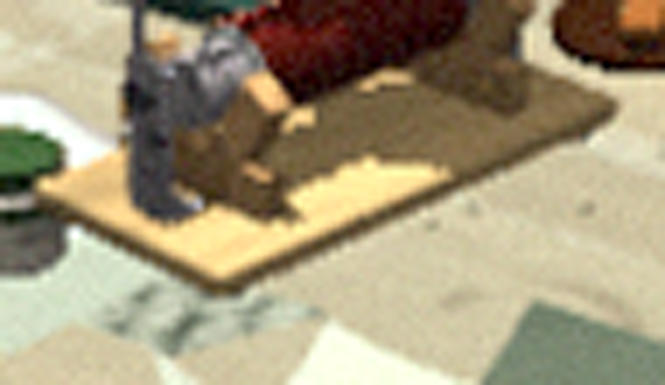

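Base-top corners: left (35,188), front (222,278), right (618,100). A level base should give (25,175), (215,271), (617,92). The shift is nearly uniform at 1–2 px in the raw image, so the carrier is level and about 95 mm up. Handing in.

```bash
python3 -c "
from workcell import ctrl
print(ctrl.sense()['ft_force'],ctrl.sense()['clock']);print(ctrl.sign_off())"
```

```text
[ 0.11200693  1.00109453 -7.99712645] 26.225
the job is handed in; nothing more can be done
None
```

I handed the job in at 26.2 s, with the arm still holding the carrier by the middle of its handle, about 95–98 mm above the table. The sign-off gave no verdict.

- **What I did:** I gripped the largest of the three standing rollers across its rubber, turned it 90° in the air and lowered it into the V saddles. First contact was about 6 N, and then I let go. I backed the fingers out, took the folded handle by the middle of its grip, swung it along its arc to upright and lifted.
- **Last checks:** The final pictures show both collars in the saddles. The base corners match a level carrier to within about 1–2 px, roughly 3 mm. The force on the wrist was steady at about -8 N, including the carrier's weight, and the TCP moved less than 0.5 mm over the last 2 s.
- **What disagreed:** The roller's centre was about 3 mm from the grasp point rather than the 5 mm I expected, and I corrected for that before placing it. A first reading of the base corners by eye was off by about 7 px; an enlarged crop settled it. One move call was refused for missing fields and moved nothing.
- **Not measured:** I did not measure the bystanders again. I saw no contact with them, and the ones in the last pictures look to be in place.

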